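Empty the polishing barrel and close it again

TASK

Unscrew the black cap from the little tilting polishing barrel and lay it, skirt down, on the felt pad. Then swing the barrel over by its crank so that all three brass studs fall into the wooden tray, swing it back fully upright against its stop, and screw the cap down again until it is fully home on the barrel's rim. Leave the studs in the tray and everything else on the bench where it is.

Things in the scene. Friction and masses are not known exactly. Their poses are not given: they have to be found in the camera images.
- stand: Fixed grey steel stand of the barrel. Origin on the bench midway between its uprights; x axis parallel to the axle, towards the crank's side; the barrel tips to its -y side, where the tray stands. Axle 150 mm above the bench. Uprights 10 mm thick at x = +-52 mm, 44 mm wide, 172 mm high; base plate 124 mm wide, 8 mm thick, y = -20 to 60 mm.
- barrel (a joint): Tilt of the aluminium barrel on its axle: 0 = upright against its stop (mouth up); grows as the mouth tips to the stand's -y side; 2.35 rad = far stop, mouth 45 degrees below level, where the studs slide out. Nearly balanced; it stays where it is left (friction about 0.35 N m, some 5 N at the crank).
- mouth (a point): Centre of the barrel's round mouth, in the rim's plane, 75 mm from the axle; turns with the barrel; z out of the mouth, x as the stand's. Body 64 mm diameter with a straight bore, tapering to a neck 48 mm outside, 40 mm inside, 30 mm long. Two-start right-hand thread on the neck, 60 mm outside, lead 14 mm a turn, beginning 11 mm below the rim.
- crank_grip (a point): Middle of the crank's round wooden grip bar, 16 mm diameter, 80 mm long, parallel to the axle; 128 mm along the stand's x from the barrel's centre, 80 mm from the axle (right above it when the barrel is upright). Turns with the barrel; free from above all the way; the bar can turn between the fingers.
- cap: Black ribbed screw cap, 68 mm diameter, 34 mm high, 110 g: solid disc 12 mm thick over a skirt 22 mm deep inside. Origin: centre of the skirt's lower edge; z up. Two lugs inside the skirt's lower edge on its x axis (a half turn makes no difference). Fully home, the disc rests on the rim and the origin is 22 mm below point mouth.
- cap_top (a point): Centre of the cap's top face, 34 mm above its origin. Opens anticlockwise seen from above, rising 14 mm a turn; free 2.25 rad from snug. Starts lightly on, 0.05 to 0.45 rad short of the snug angle: cap x parallel to stand x (either way). Beyond it resistance grows, to a stop within 1 rad. Set down at any angle, the lugs rest on the thread; clockwise leads them in, under 0.9 turn to snug.
- stud0: One of three turned brass tailpiece studs, 62 mm long, 11 mm diameter with a 15 mm head, 45 g, polished and slippery; origin at the plain end. Loose inside the barrel at the start.
- stud1: Second stud, the same.
- stud2: Third stud, the same.
- tray: Fixed open wooden tray, 130 (x) by 180 (y) by 40 mm, walls 6 mm; origin at the centre of its underside. It stands in front of the barrel on the side to which it tips, and catches the studs.
- pad: Fixed square pad with grey felt, 120 by 120 mm, 5 mm thick (colliding top at 5 mm); origin at the centre of its underside. The place for the cap while it is off.
- neck_blank: Bystander: wooden guitar neck blank, 420 mm long, 25 mm high, lying flat. Leave alone.
- plane: Bystander: steel block plane with wooden knobs, 140 by 44 by 55 mm. Leave alone.
- glue_bottle: Bystander: amber bottle, 60 mm diameter, 170 mm high. Leave alone.
- wrench: Bystander: steel wrench, 200 mm long, lying. Leave alone.
- screwdriver: Bystander: screwdriver, 200 mm long, lying. Leave alone.
- tool_cup: Bystander: white cup, 72 mm diameter, 100 mm high, with three chisels up to 190 mm high. Leave alone.
Things that resemble listed ones, but are neither listed nor needed, are in the scene too. Of the things like the cap, leave any that is blue or orange; of the rest the smaller one is meant.

How it is judged:
On the way, in this order (a step that is already met when the one before it is completed fails the run):
1. the cap is off the barrel and lies, skirt down and released, on the felt pad (horizontal distance between cap and pad below 0.055 m and height (world z) of cap below 0.012 m and angle between cap's own z axis and vertical below 0.15 rad and linear speed of cap below 0.03 m/s and contact force between cap and the fingers below 0.1 N), for 0.2 s.
2. the barrel has been swung over and all three studs lie in the tray (value of joint barrel above 1.6 rad and x of stud0 in the frame of tray between -0.07 and 0.07 m and y of stud0 in the frame of tray between -0.095 and 0.095 m and height (world z) of each of stud0, stud1, stud2 below 0.065 m and x of stud1 in the frame of tray between -0.07 and 0.07 m and y of stud1 in the frame of tray between -0.095 and 0.095 m and x of stud2 in the frame of tray between -0.07 and 0.07 m and y of stud2 in the frame of tray between -0.095 and 0.095 m), for 0.1 s.
At the end, for the whole second after the job is handed in: Barrel upright (tilt under 0.06 rad); cap screwed down to within 1.5 mm of fully home (origin at least 20.5 mm below the rim), within 4 mm of the barrel's axis, square to 0.06 rad, at rest; all three studs at rest inside the tray (origin below 65 mm height) (value of joint barrel below 0.06 rad and horizontal distance between cap and mouth below 0.004 m and z of cap in the frame of mouth below -0.0205 m and angle between the z axis of cap and the z axis of mouth, either way round below 0.06 rad and linear speed of cap below 0.02 m/s and x of stud0 in the frame of tray between -0.07 and 0.07 m and y of stud0 in the frame of tray between -0.095 and 0.095 m and height (world z) of each of stud0, stud1, stud2 below 0.065 m and x of stud1 in the frame of tray between -0.07 and 0.07 m and y of stud1 in the frame of tray between -0.095 and 0.095 m and x of stud2 in the frame of tray between -0.07 and 0.07 m and y of stud2 in the frame of tray between -0.095 and 0.095 m and linear speed of each of stud0, stud1, stud2 below 0.05 m/s); the robot touches nothing.
It fails at once if a bystander is moved more than 30 mm (distance of any of neck_blank, plane, glue_bottle, wrench, screwdriver, tool_cup from where it was at the start of the episode above 0.03 m).
It also fails if it takes over 72 s, if anything falls off the work surface, if the arm or the gripper's body presses on something with over 40 N, if the wrist force passes 120 N, or if a joint passes its speed limit or range.

ROBOT

A 6-joint arm with a two-finger parallel gripper is mounted at the origin on the work surface. World frame = base frame: x ahead of the robot, y to its left, z up, the work surface at z = 0. Lengths are in m, angles in rad, forces in N, time in s.
With the tool pointing down it reaches from about 0.425 to 0.95 m from the base axis. Payload 3.5 kg.
Tool frame: the origin (TCP) lies on the centre line of the jaws, within the pads' length; the fingertips stand 19 mm ahead of it and the grasp point (between the pads) is the TCP; z points along the fingers, y is the line along which they close (so a half turn about z gives the same grasp; the last joint's range is limited). The gripper opens to 85 mm and grips with 20 to 120 N. Pads are 22 mm wide; open, the fingers measure 114 mm over their backs; the gripper's body (76 mm by 85 mm) begins 54 mm behind the grasp point. The pads swing forward as they close: fully open they stand 13 mm farther back than shut.
Start: joints at [-1.358, 0.286, 1.577, -0, 1.279, -0.15], TCP at [0.24, -0.631, 0.25] pointing down, gripper open.
Joint ranges: [-2.77, 2.77], [-0.9, 2.22], [0.21, 2.48], [-1.53, 4.67], [0.24, 2.81], [-2.84, 2.84]. Speed limits (rad/s): [2.79, 2.79, 3.14, 3.14, 3.14, 3.14].

INTERFACE

Orientations are given as a unit quaternion [w, x, y, z].
In Python, from station import manip gives the robot as it stands. The module is installed in compiled form; this text tells all that it offers.
- The arm moves only by the shell command python3 -m pendant 'ROWS' [FORCE]. ROWS is JSON, a list that holds one entry, the list of rows, each a list of 7 numbers: the finger opening in mm, from 0 to 85.4, then the shift along the tool's x, y, z in mm, then the turn, a rotation vector about the tool's x, y, z in degrees. In form: [[[grip, tx, ty, tz, ax, ay, az], ...]]. A call has 1 to 20 rows; each row shifts and turns the commanded pose from where the row before left it, along the tool's axes as they then stand; what a row does not reach is not made up. A row lasts 1/12 s, in which the tool goes at most 41.7 mm and 7.16 degrees, less where a joint would pass 70% of its speed; a pose out of reach is approached as far as the arm can. A call with a gripper value outside its range is refused whole. The fingers move at their own pace and stop on an object; FORCE is the grip in N (left out, the last holds). Time passes only in rows, so rows that do not move let the fingers close. It gives the time, the measured TCP pose, the force, the opening and the grip force at its end, in the units of the state.
- manip.get_obs(): the state, without advancing time (a new reading comes with each control period).
- manip.read_camera(name): name is "side" or "top"; returns a dict with "color" (480x640x3 uint8, red, green, blue), "depth" (480x640 float32, m along the optical axis (not along the pixel's ray), 0 where there is no reading), "mtx" (3x3 intrinsics, pixels), "dist_coeffs" ([k1, k2, p1, p2, k3] as OpenCV has them; the pictures are not rectified), "R" (3x3) and "t" (3): a world point X has camera coordinates R X + t. Camera axes: x right, y down, z forward; pixel columns grow to the right and rows downward; lengths in m; the calibration is good to about 2 mm. A picture is of the moment at which its call begins.
- manip.hand_in(): hands the job in; it is judged then, once.
Trained networks look in a picture, given as the dict that the camera call returned (one of the last four; its "shot" number tells which), for a name from the list of things; names that differ only in an ending like _2 or _b are one class to them, and where a whole thing is asked for, a point or a joint stands for the part that bears it (a point fixed in the world has none). Each returns a list of dicts, best first, with "score" (0 to 1); they miss things now and then, are a little off and sometimes report something else, mostly with a low value. They report only what shows in the picture. A call takes as long as a camera call. They do not tell look-alikes from the thing itself.
- manip.silhouettes(picture, thing): "mask" (480x640 bool, what is visible of it) and "extent" ([left, top, width, height] in pixels, round what is visible of it).
- manip.mark_of(picture, thing): "centre" ([column, row] in pixels: a listed point, or the origin of a listed thing).
The state is a dict: "time": time; "qpos": joint angles; "joint_velocities": joint speeds; "joint_torque": joint torques, N m; "tcp_pos": TCP position; "ee_rot": TCP orientation; "ft_force": force on the tool from outside, world axes, zero at the start; "moment": the same for the moment, N m; "grip_width": opening from 0.0 (shut) to 1.0 (fully open); "grasp_force": force on a finger pad.
Only numpy, scipy, OpenCV 4.12 (cv2) and the standard library are available. Lean on these libraries where they do the work, as an engineer would, in place of code of your own. Each camera call takes 0.05 s, during which the arm holds its last target. There are 200 camera calls.

## Working session

There is one attempt and no reset: what is moved stays moved. The work goes in short steps, Python scripts to look and compute and a shell command to move; the robot and the scene stay as the last step left them, time stands still between calls to the robot, and variables do not carry over. Pictures are saved under pics/ and viewed, at most 10 in all, crops included, and the job is handed in when it is done.

```bash
mkdir -p pics; cat > h.py <<'E'
import numpy as np, cv2
from station import manip
from scipy.spatial.transform import Rotation as Rn
def world(p,u,v,d=None,z=None):
    n=cv2.undistortPoints(np.array([[[u,v]]],float),p["mtx"],np.array(p["dist_coeffs"]))[0,0]
    R=np.array(p["R"]);t=np.array(p["t"]).ravel()
    ray=np.array([n[0],n[1],1.0])
    if z is not None:
        o=-R.T@t; r=R.T@ray; return o+r*(z-o[2])/r[2]
    return R.T@(ray*d-t)
def cloud(p,mask):
    vs,us=np.nonzero(mask&(p["depth"]>0))
    n=cv2.undistortPoints(np.stack([us,vs],1).astype(float)[:,None],p["mtx"],np.array(p["dist_coeffs"]))[:,0]
    d=p["depth"][vs,us][:,None]
    return (np.c_[n*d,d]-np.array(p["t"]).ravel())@np.array(p["R"])
def save(p,name,crop=None,s=1):
    im=p["color"][...,::-1]
    if crop: x,y,w,h=crop; im=im[y:y+h,x:x+w]
    cv2.imwrite("pics/"+name,cv2.resize(im,None,fx=s,fy=s,interpolation=cv2.INTER_CUBIC))
E
python3 - <<'E'
from h import *
for c in("top","side"):
    p=manip.read_camera(c); save(p,c+"0.png")
    for n in("cap","cap_top","mouth","crank_grip","stand","barrel","tray","pad"):
        try: m=manip.mark_of(p,n)
        except Exception as e: print(n,e); m=[]
        for k in m[:4]:
            u,v=k["centre"]; d=p["depth"][min(479,int(v)),min(639,int(u))]
            print(c,n,round(k["score"],2),np.round([u,v]),np.round(world(p,u,v,d),3))
print({k:np.round(v,3) for k,v in manip.get_obs().items()})
E
```

```text
top cap 0.94 [392. 210.] [ 0.628 -0.071  0.036]
top cap 0.82 [350. 228.] [0.576 0.042 0.049]
top cap 0.79 [351. 288.] [0.417 0.039 0.045]
top cap 0.61 [421. 260.] [ 0.478 -0.11   0.235]
top cap_top 0.88 [349. 285.] [0.426 0.044 0.048]
top cap_top 0.82 [348. 222.] [0.591 0.047 0.049]
top cap_top 0.77 [431. 256.] [ 0.488 -0.133  0.236]
top cap_top 0.64 [398. 208.] [ 0.633 -0.085  0.039]
top mouth 0.83 [426. 258.] [ 0.482 -0.121  0.237]
top crank_grip 0.79 [440. 200.] [ 0.617 -0.157  0.236]
top crank_grip 0.43 [272. 177.] [0.697 0.247 0.107]
top stand 0.67 [411. 264.] [ 0.47  -0.091  0.211]
barrel it knows: cap, cap_top, crank_grip, glue_bottle, mouth, neck_blank, pad, plane, screwdriver, stand, stud, tool_cup, tray, wrench
top tray 0.87 [451. 277.] [ 0.453 -0.234  0.002]
top pad 0.81 [285. 265.] [0.479 0.216 0.006]
side cap 0.93 [388. 187.] [ 0.471 -0.087  0.229]
side cap 0.91 [365. 276.] [0.407 0.081 0.047]
side cap 0.89 [325. 245.] [0.568 0.07  0.052]
side cap 0.73 [342. 222.] [ 0.608 -0.055  0.036]
side cap_top 0.97 [325. 237.] [0.596 0.041 0.047]
side cap_top 0.83 [368. 265.] [0.42
[... 375 characters left out ...]
ttle, mouth, neck_blank, pad, plane, screwdriver, stand, stud, tool_cup, tray, wrench
side tray 0.58 [412. 222.] [ 0.461 -0.234  0.005]
side pad 0.88 [315. 301.] [0.473 0.217 0.008]
{'time': np.float64(0.8), 'qpos': array([-1.358,  0.286,  1.577,  0.   ,  1.279, -0.15 ]), 'joint_velocities': array([ 0.001,  0.   , -0.001,  0.001, -0.001,  0.   ]), 'joint_torque': array([-1.0000e-03, -4.0592e+01, -2.9292e+01, -0.0000e+00,  1.0000e-03,
       -0.0000e+00]), 'tcp_pos': array([ 0.24 , -0.631,  0.25 ]), 'ee_rot': array([0.   , 0.984, 0.18 , 0.   ]), 'ft_force': array([-0.232,  0.017,  0.154]), 'moment': array([0.013, 0.007, 0.007]), 'grasp_force': np.float64(0.0), 'grip_width': np.float64(0.999)}
```

View pics/top0.png

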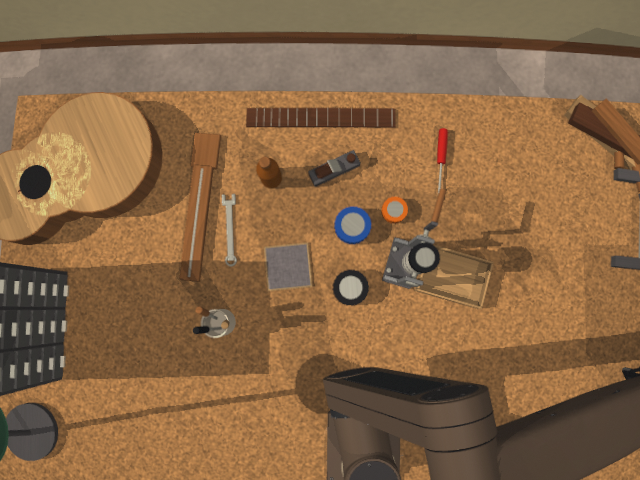

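View pics/side0.png

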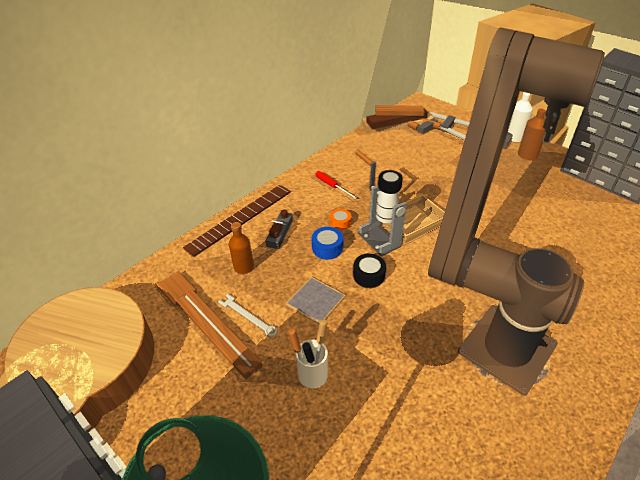

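The top view has four cap-like things: black on the barrel (425,257), a larger black one on the bench (350,288), blue (352,225) and orange (395,209). The cap I want is the smaller black one on the barrel. I'll confirm it in a crop and fit the cap, crank, pad and tray.

```bash
python3 - <<'E'
from h import *
P={}
for c in("top","side"):
    p=manip.read_camera(c)
    if c=="top": save(p,"crop1.png",(320,170,180,140),4)
    C=cloud(p,np.ones((480,640),bool))
    near=np.hypot(C[:,0]-.482,C[:,1]+.123)<.05
    T=C[near&(C[:,2]>.228)&(C[:,2]<.26)]
    ctr,r=cv2.minEnclosingCircle(T[:,:2].astype(np.float32))
    print(c,"cap top z",np.median(T[:,2]),"circ",ctr,r,"mean",T.mean(0),len(T))
    for thing in("crank_grip","pad","tray"):
        for s in manip.silhouettes(p,thing)[:2]:
            K=cloud(p,s["mask"])
            if thing=="crank_grip":
                G=K[(K[:,2]>.215)&(K[:,2]<.25)]
                if len(G)<5: continue
                w,V=np.linalg.eigh(np.cov(G[:,:2].T)); print(c,thing,s["score"],G.mean(0),V[:,1],len(G),G.min(0),G.max(0))
            elif len(K)>10:
                K=K[K[:,2]<.06]
                print(c,thing,s["score"],s["extent"],cv2.minAreaRect(K[:,:2].astype(np.float32)))
    G=C[(np.hypot(C[:,0]-.6,C[:,1]+.155)<.07)&(C[:,2]>.215)&(C[:,2]<.25)&(C[:,0]>.55)]
    if len(G)>5:
        w,V=np.linalg.eigh(np.cov(G[:,:2].T)); print(c,"grip cloud",G.mean(0),V[:,1],len(G),G.min(0),G.max(0))
E
```

```text
top cap top z 0.23773925987331318 circ (0.4853011965751648, -0.11859817802906036) 0.034957051277160645 mean [ 0.48466913 -0.11778751  0.23766234] 713
top crank_grip 0.68 [ 0.59828889 -0.15002092  0.23603101] [-0.9651095   0.26184663] 258 [ 0.5558429  -0.16884303  0.21521471] [ 0.64323997 -0.1325972   0.2428423 ]
top crank_grip 0.47 [ 0.48421065 -0.11683299  0.23705465] [-0.76771657  0.64078956] 743 [ 0.45065542 -0.15134365  0.21618849] [ 0.5184429  -0.084561    0.24409001]
top pad 0.87 [263.4, 240.3, 45.9, 49.5] ((0.478181391954422, 0.210647314786911), (0.12331485003232956, 0.12159696966409683), 6.38844108581543)
top tray 0.68 [412.2, 246.3, 83.5, 63.7] ((0.45314475893974304, -0.23755139112472534), (0.18099074065685272, 0.1323409527540207), 73.6566162109375)
top grip cloud [ 0.59846745 -0.15009433  0.23600386] [-0.96465851  0.26350325] 261 [ 0.5558429  -0.16884303  0.21521471] [ 0.64323997 -0.1325972   0.2428423 ]
side cap top z 0.23944499449107068 circ (0.4863073229789734, -0.11560320109128952) 0.03653791919350624 mean [ 0.48374051 -0.11110482  0.23872409] 355
side crank_grip 0.63 [
[... 180 characters left out ...]
.6] ((0.47855815291404724, 0.2072414755821228), (0.12935256958007812, 0.13039954006671906), 6.358364105224609)
side pad 0.65 [354.5, 150.5, 43.5, 72.3] ((0.6078176498413086, -0.2223215401172638), (0.21775542199611664, 0.0), 137.22396850585938)
side tray 0.82 [384.3, 195.2, 65.0, 48.7] ((0.454876184463501, -0.23364286124706268), (0.1850861757993698, 0.13385765254497528), 75.02344512939453)
side tray 0.47 [289.3, 321.3, 38.6, 66.9] ((0.3681415915489197, 0.3546038568019867), (0.10263267159461975, 0.17797879874706268), 44.346824645996094)
side grip cloud [ 0.59327595 -0.14315398  0.2353877 ] [-0.96941559  0.24542498] 154 [ 0.55819689 -0.16354957  0.21659383] [ 0.64654646 -0.12787215  0.24613688]
```

View pics/crop1.png

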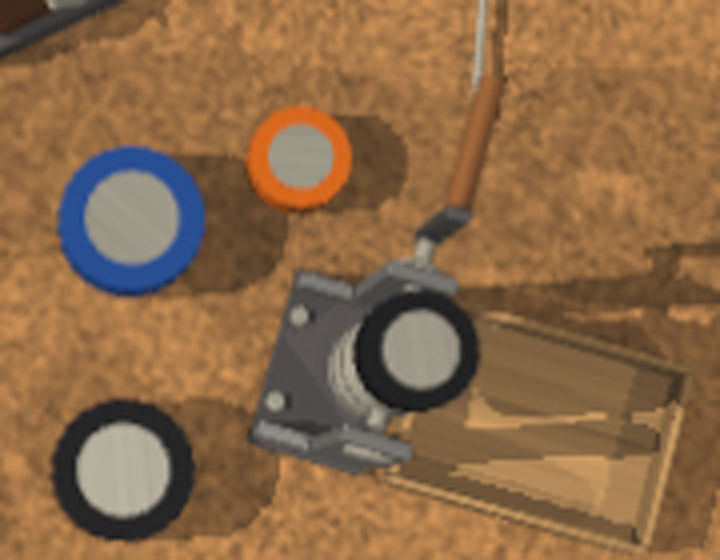

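The crop confirms it: the barrel's cap (crop 420,350, full frame 425,257) is black and clearly smaller than the bench one (crop 122,470). Stand yaw is about -15.2° and the cap centre is (0.485, -0.1185). I'll move over it now.

```bash
python3 -m pendant '[[[85,0,0,-30,0,0,0],[85,29.3,-28,-20,0,0,0],[85,29.3,-28,0,0,0,0],[85,29.3,-28,0,0,0,0],[85,29.3,-28,0,0,0,0],[85,29.3,-28,0,0,0,0],[85,29.3,-28,0,0,0,0],[85,29.3,-28,0,0,0,0],[85,29.3,-28,0,0,0,0],[85,29.3,-28,0,0,0,0],[85,29.3,-28,0,0,0,0],[85,29.3,-28,0,0,0,0],[85,29.3,-28,0,0,0,0],[85,29.3,-28,0,0,0,0],[85,29.3,-28,0,0,0,0],[85,0,0,0,0,0,0],[85,0,0,0,0,0,0]]]' 30
```

```text
time: 2.62
tcp_pos: [0.4831, -0.1198, 0.299]
ee_rot: [0.0, 0.983, 0.183, 0.0]
ft_force: [-0.9, -0.0, -0.9]
grip_width: 0.995
grasp_force: 0.0
```

```bash
python3 -m pendant '[[[85,2.6,-1,20,0,0,0],[85,0,0,25,0,0,0],[85,0,0,20,0,0,0],[85,0,0,12,0,0,0],[85,0,0,8,0,0,0],[85,0,0,0,0,0,0],[60,0,0,0,0,0,0],[60,0,0,0,0,0,0],[60,0,0,0,0,0,0],[60,0,0,0,0,0,0],[60,0,0,0,0,0,0]]]' 30; python3 -c "
from h import *
p=manip.read_camera('side'); save(p,'grasp.png',(310,110,180,140),4); o=manip.get_obs(); print(o['qpos'],o['ft_force'],o['moment'])"
```

```text
time: 3.53
tcp_pos: [0.4853, -0.1204, 0.2153]
ee_rot: [0.001, 0.984, 0.18, 0.001]
ft_force: [-0.8, -0.8, 4.4]
grip_width: 0.785
grasp_force: 34.5
[-4.46231359e-01 -7.36106316e-02  2.03397881e+00 -4.82816739e-04
  1.17863131e+00  7.61829855e-01] [-1.09753407 -0.48873355  4.36431418] [-0.00059085  0.15835665  0.01281045]
```

View pics/grasp.png

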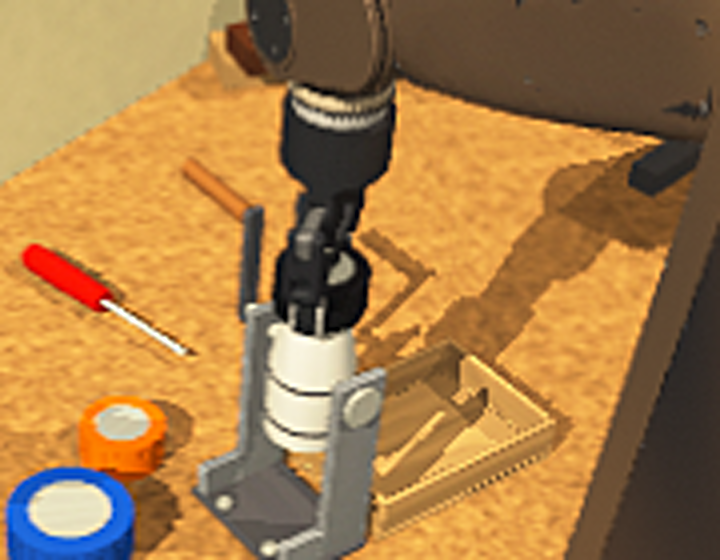

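The fingers hold the cap (67 mm opening, fingers at crop 320,280). Now unscrewing anticlockwise, rising with the thread.

```bash
python3 -m pendant '[[[60,0,0,0,0,0,0],[60,0,0,-0.27,0,0,-7],[60,0,0,-0.27,0,0,-7],[60,0,0,-0.27,0,0,-7],[60,0,0,-0.27,0,0,-7],[60,0,0,-0.27,0,0,-7],[60,0,0,-0.27,0,0,-7],[60,0,0,-0.27,0,0,-7],[60,0,0,-0.27,0,0,-7],[60,0,0,-0.27,0,0,-7],[60,0,0,-0.27,0,0,-7],[60,0,0,-0.27,0,0,-7],[60,0,0,-0.27,0,0,-7],[60,0,0,-0.27,0,0,-7],[60,0,0,-0.27,0,0,-7],[60,0,0,-0.27,0,0,-7],[60,0,0,-0.27,0,0,-7],[60,0,0,-0.27,0,0,-7],[60,0,0,-0.27,0,0,-7]]]' 45; python3 -c "
from h import *
o=manip.get_obs(); print(o['qpos'],o['ft_force'],o['moment'])"
```

```text
time: 5.17
tcp_pos: [0.4855, -0.1197, 0.2192]
ee_rot: [0.001, 0.283, 0.959, 0.001]
ft_force: [1.2, 1.1, 2.1]
grip_width: 0.783
grasp_force: 49.5
[-4.45653635e-01 -7.78625314e-02  2.03042907e+00  1.82432631e-03
  1.18676698e+00 -1.44310088e+00] [1.19309206 1.07104225 2.11581237] [ 0.27098173 -0.14946809 -0.12049325]
```

```bash
python3 -m pendant '[[[60,0,0,-0.4,0,0,-5],[60,0,0,-2,0,0,0],[60,0,0,-3,0,0,0],[60,0,0,-3,0,0,0]]]'; 
```

```text
time: 5.5
tcp_pos: [0.4842, -0.1198, 0.2264]
ee_rot: [-0.001, 0.245, 0.97, 0.0]
ft_force: [0.4, 0.4, -0.5]
grip_width: 0.782
grasp_force: 50.5
```

```bash
python3 -m pendant '[[[60,0,0,-30,0,0,0],[60,0,0,-30,0,0,0],[60,16.2,28.7,0,0,0,0],[60,16.2,28.7,0,0,0,0],[60,16.2,28.7,0,0,0,0],[60,16.2,28.7,0,0,0,0],[60,16.2,28.7,0,0,0,0],[60,16.2,28.7,0,0,0,0],[60,16.2,28.7,0,0,0,0],[60,16.2,28.7,10,0,0,0],[60,16.2,28.7,20,0,0,0],[60,16.2,28.7,30,0,0,0],[60,0,0,35,0,0,0],[60,0,0,35,0,0,0],[60,0,0,35,0,0,0],[60,0,0,35,0,0,0],[60,0,0,35,0,0,0],[60,0,0,15,0,0,0],[60,0,0,0,0,0,0]]]'; python3 -c "
from h import *
o=manip.get_obs(); print(o['qpos'])"
```

```text
time: 7.08
tcp_pos: [0.4737, 0.2064, 0.0341]
ee_rot: [-0.005, 0.244, 0.97, -0.002]
ft_force: [-0.3, -0.2, -1.5]
grip_width: 0.783
grasp_force: 51.4
[ 2.14429320e-01  2.39799957e-01  2.08322183e+00 -7.96286695e-05
  8.29076492e-01 -8.62467588e-01]
```

```bash
python3 -m pendant '[[[60,0,0,8,0,0,0],[60,0,0,5,0,0,0],[60,0,0,2,0,0,0],[60,0,0,1,0,0,0],[60,0,0,0,0,0,0]]]'
```

```text
time: 7.5
tcp_pos: [0.4783, 0.2075, 0.0239]
ee_rot: [0.001, 0.244, 0.97, 0.0]
ft_force: [0.7, 1.2, -1.3]
grip_width: 0.783
grasp_force: 51.4
```

```bash
python3 -m pendant '[[[60,0,0,2,0,0,0],[60,0,0,2,0,0,0],[60,0,0,1,0,0,0],[60,0,0,0,0,0,0]]]';python3 -m pendant '[[[60,0,0,1,0,0,0],[60,0,0,0,0,0,0]]]'
```

```text
time: 7.83
tcp_pos: [0.4779, 0.2074, 0.0185]
ee_rot: [0.0, 0.244, 0.97, 0.0]
ft_force: [-1.5, 0.0, 2.0]
grip_width: 0.784
grasp_force: 51.6
time: 8.0
tcp_pos: [0.478, 0.2074, 0.0184]
ee_rot: [-0.0, 0.244, 0.97, -0.0]
ft_force: [-4.4, -1.3, 8.7]
grip_width: 0.783
grasp_force: 52.4
```

```bash
python3 -m pendant '[[[85,0,0,-1,0,0,0],[85,0,0,0,0,0,0],[85,0,0,0,0,0,0],[85,0,0,0,0,0,0],[85,0,0,-20,0,0,0],[85,0,0,-35,0,0,0],[85,0,0,-35,0,0,0],[85,0,0,-35,0,0,0]]]'; python3 -c "
from h import *
p=manip.read_camera('side')
for k in manip.mark_of(p,'cap'): u,v=k['centre']; print(k['score'],u,v,world(p,u,v,z=.005))
save(p,'pad.png',(260,150,180,180),3)"
```

```text
time: 8.67
tcp_pos: [0.477, 0.2072, 0.1436]
ee_rot: [-0.001, 0.244, 0.97, -0.0]
ft_force: [1.2, 0.6, -0.5]
grip_width: 0.999
grasp_force: 0.0
0.9 316.1 296.0 [0.48405353 0.20021861 0.005     ]
0.81 343.5 225.8 [ 0.61593491 -0.07149533  0.005     ]
0.75 368.0 276.1 [0.42167079 0.04625689 0.005     ]
0.52 325.2 248.8 [0.58977936 0.04575693 0.005     ]
```

View pics/pad.png

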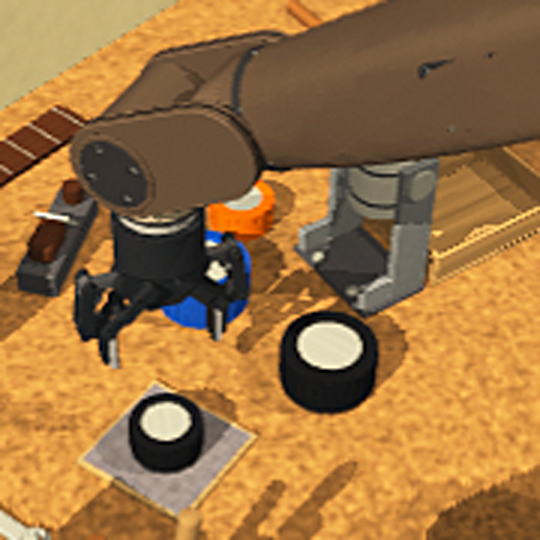

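The cap lies skirt down on the pad (crop 165,430). Now to the crank.

```bash
python3 -m pendant '[[[85,0,0,-38,0,0,0],[85,0,0,-38,0,0,0],[85,-10,-10,-38,0,0,0],[85,-15,-15,-36,0,0,0],[85,-24.4,-20.8,0,0,0,0],[85,-24.4,-20.8,0,0,0,0],[85,-24.4,-20.8,0,0,0,0],[85,-24.4,-20.8,0,0,0,0],[85,-24.4,-20.8,0,0,0,0],[85,-24.4,-20.8,0,0,0,0],[85,-24.4,-20.8,0,0,0,0],[85,-24.4,-20.8,0,0,0,0],[85,-24.4,-20.8,0,0,0,0],[85,-24.4,-20.8,0,0,0,0],[85,-24.4,-20.8,0,0,0,0],[60,0,0,0,0,0,-6.6],[60,0,0,0,0,0,-6.6],[60,0,0,0,0,0,0]]]'
python3 -c "
from h import *
p=manip.read_camera('top'); C=cloud(p,np.ones((480,640),bool))
o=manip.get_obs();print(o['tcp_pos'],o['ee_rot'],o['qpos'])
c=np.array([.4853,-.119]);th=np.radians(-15.2);D=C[:,:2]-c
X=D@[np.cos(th),np.sin(th)];Y=D@[-np.sin(th),np.cos(th)]
m=(X>85)|((X>.09)&(X<.175)&(abs(Y)<.03)&(C[:,2]>.2)&(C[:,2]<.25))
print(m.sum(), X[m].min() if m.any() else 0,X[m].max() if m.any() else 0,np.median(Y[m]),np.median(C[m,2]))
d=o['tcp_pos'][:2]-c;print('tcp in stand',d@[np.cos(th),np.sin(th)],d@[-np.sin(th),np.cos(th)])"
```

```text
time: 10.27
tcp_pos: [0.616, -0.1557, 0.2912]
ee_rot: [-0.001, 0.13, 0.991, 0.0]
ft_force: [0.5, 0.0, 0.1]
grip_width: 0.705
grasp_force: 0.0
[ 0.61598318 -0.15521741  0.29147634] [-8.84456901e-04  1.32074536e-01  9.91239356e-01  2.70465512e-04] [-4.06373479e-01  1.72591148e-01  1.63611602e+00  4.34806784e-05
  1.33473478e+00 -1.71225678e+00]
0 0 0 nan nan
tcp in stand 0.1356072412704492 -0.0006866850851043743
  return _methods._mean(a, axis=axis, dtype=dtype,
  ret = ret.dtype.type(ret / rcount)
```

```bash
python3 -m pendant '[[[60,0,0,25,0,0,0],[60,0,0,25,0,0,0],[60,0,0,11,0,0,0],[60,0,0,0,0,0,0],[8,0,0,0,0,0,0],[8,0,0,0,0,0,0],[8,0,0,0,0,0,0],[8,0,0,0,0,0,0],[8,0,0,0,0,0,0],[8,0,0,0,0,0,0],[8,0,0,0,0,0,0],[8,0,0,0,0,0,0]]]' 35
```

```text
time: 11.32
tcp_pos: [0.6168, -0.1563, 0.2341]
ee_rot: [0.002, 0.131, 0.991, -0.001]
ft_force: [-2.2, -4.5, 6.3]
grip_width: 0.171
grasp_force: 34.5
```

```bash
python3 -m pendant '[[[8,0,-9.4,0.6,0,0,0],[8,0,-9.2,1.6,0,0,0],[8,0,-9,2.7,0,0,0],[8,0,-8.6,3.8,0,0,0],[8,0,-8.1,4.8,0,0,0],[8,0,-7.5,5.6,0,0,0],[8,0,-6.8,6.5,0,0,0],[8,0,-6,7.2,0,0,0],[8,0,-5.1,7.9,0,0,0],[8,0,-4.1,8.4,0,0,0],[8,0,-3.1,8.9,0,0,0],[8,0,-2.1,9.2,0,0,0]]]'; python3 -c "
from h import *
o=manip.get_obs();print(o['moment'],o['qpos'])"
```

```text
time: 12.32
tcp_pos: [0.5959, -0.2304, 0.1667]
ee_rot: [-0.0, 0.131, 0.991, 0.001]
ft_force: [-5.2, 1.1, 9.0]
grip_width: 0.172
grasp_force: 42.8
[ 0.47791728  0.77053448 -0.18219934] [-0.52841936  0.28579431  1.73641614  0.00261483  1.12057104 -1.83723112]
```

```bash
python3 -m pendant '[[[8,0,-0.9,9.3,0,0,0],[8,0,0.1,9.4,0,0,0],[8,0,1.3,9.3,0,0,0],[8,0,2.3,9.1,0,0,0],[8,0,3.4,8.7,0,0,0],[8,0,4.4,8.4,0,0,0],[8,0,5.3,7.7,0,0,0],[8,0,6.0,7.0,0,0,0],[8,0,0,0,0,0,0],[8,0,0,0,0,0,0],[8,0,0,0,0,0,0],[8,0,0,0,0,0,0],[8,0,0,0,0,0,0],[8,0,0,0,0,0,0]]]'; python3 -c "
from h import *
p=manip.read_camera('top'); save(p,'tip.png',(360,190,160,130),4)
for k in manip.mark_of(p,'stud0'): u,v=k['centre']; print(k['score'],u,v,world(p,u,v,z=.012))"
```

```text
time: 13.48
tcp_pos: [0.599, -0.2193, 0.0928]
ee_rot: [-0.0, 0.131, 0.991, -0.008]
ft_force: [-2.3, -31.1, -14.2]
grip_width: 0.169
grasp_force: 47.4
0.44 293.7 265.4 [0.47763747 0.19199202 0.012     ]
```

View pics/tip.png

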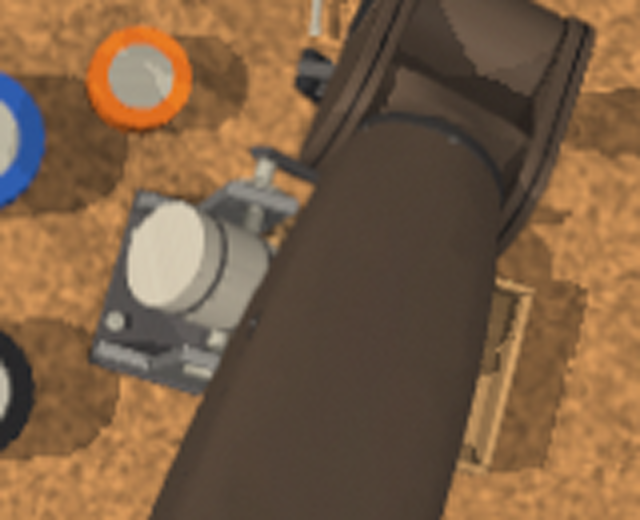

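```bash
python3 -m pendant '[[[8,0,-4,-2,0,0,0],[8,0,0,0,0,0,0],[8,0,0,0,0,0,0]]]'; python3 -c "
from h import *
p=manip.read_camera('side'); save(p,'tip2.png',(300,110,180,150),4)
for k in manip.mark_of(p,'stud0'): u,v=k['centre']; print(k['score'],u,v,world(p,u,v,z=.012))"
```

```text
time: 13.83
tcp_pos: [0.5986, -0.2206, 0.0946]
ee_rot: [0.0, 0.131, 0.991, -0.005]
ft_force: [0.4, -23.5, -14.6]
grip_width: 0.172
grasp_force: 47.3
0.61 424.5 213.2 [ 0.44954001 -0.29130315  0.012     ]
0.49 425.1 208.5 [ 0.46140362 -0.31313626  0.012     ]
0.38 428.8 215.2 [ 0.43322082 -0.29221992  0.012     ]
```

View pics/tip2.png

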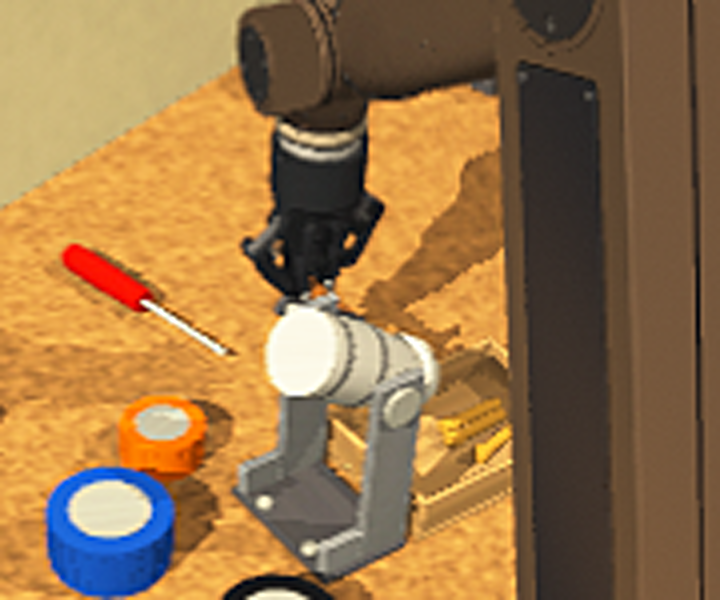

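The side view shows the barrel tipped and brass studs in the tray (crop 460,425, 495,410 and 490,445; three detections). Swinging back.

```bash
python3 -m pendant '[[[8,0,-3.6,-6.3,0,0,0],[8,0,-3.7,-6.4,0,0,0],[8,0,-4.4,-8.4,0,0,0],[8,0,-3.4,-8.7,0,0,0],[8,0,-2.3,-9.1,0,0,0],[8,0,-1.3,-9.3,0,0,0],[8,0,-0.1,-9.4,0,0,0],[8,0,0.9,-9.3,0,0,0],[8,0,2.1,-9.2,0,0,0],[8,0,3.1,-8.9,0,0,0]]]'; python3 -m pendant '[[[8,0,4.1,-8.4,0,0,0],[8,0,5.1,-7.9,0,0,0],[8,0,6,-7.2,0,0,0],[8,0,6.8,-6.5,0,0,0],[8,0,7.5,-5.6,0,0,0],[8,0,8.1,-4.8,0,0,0],[8,0,8.6,-3.8,0,0,0],[8,0,9,-2.7,0,0,0],[8,0,9.2,-1.6,0,0,0],[8,0,9.4,-0.6,0,0,0],[8,0,0,0,0,0,0],[8,0,0,0,0,0,0]]]'
```

```text
time: 14.77
tcp_pos: [0.5969, -0.226, 0.1802]
ee_rot: [-0.0, 0.131, 0.991, 0.0]
ft_force: [4.2, -2.2, -8.9]
grip_width: 0.17
grasp_force: 40.2
time: 15.77
tcp_pos: [0.6168, -0.1564, 0.2345]
ee_rot: [0.002, 0.131, 0.991, -0.002]
ft_force: [-2.3, -4.4, 7.1]
grip_width: 0.171
grasp_force: 34.7
```

```bash
python3 -m pendant '[[[8,0,2,0,0,0,0],[8,0,0,0,0,0,0],[8,0,0,0,0,0,0]]]'; python3 -m pendant '[[[60,0,0,0,0,0,0],[60,0,0,0,0,0,0],[60,0,0,0,0,0,0],[60,0,0,0,0,0,0],[60,0,0,-20,0,0,0],[60,0,0,-30,0,0,0],[60,0,0,-20,0,0,0]]]'
```

```text
time: 16.02
tcp_pos: [0.6169, -0.1562, 0.2345]
ee_rot: [0.001, 0.131, 0.991, -0.004]
ft_force: [-3.7, -8.9, 6.2]
grip_width: 0.168
grasp_force: 34.7
time: 16.6
tcp_pos: [0.6169, -0.1523, 0.303]
ee_rot: [-0.0, 0.13, 0.991, 0.0]
ft_force: [0.3, -0.7, 0.7]
grip_width: 0.701
grasp_force: 0.0
```

```bash
python3 -m pendant '[[[85,18.9,26,0,0,0,0],[85,18.9,26,0,0,0,0],[85,18.9,26,0,0,0,0],[85,18.9,26,0,0,0,0],[85,18.9,26,0,0,0,0],[85,18.9,26,0,0,0,0],[85,18.9,26,0,0,0,0],[85,18.9,26,0,0,0,0],[85,18.9,26,0,0,0,0],[85,18.9,26,0,0,0,0],[85,18.9,26,0,0,0,0],[85,18.9,26,0,0,0,0],[85,0,0,30,0,0,6.6],[85,0,0,35,0,0,6.6],[85,0,0,35,0,0,0],[85,0,0,35,0,0,0],[85,0,0,35,0,0,0],[85,0,0,0,0,0,0]]]'; python3 -c "
from h import *
p=manip.read_camera('top'); save(p,'tray.png',(380,210,130,110),5)
for k in manip.mark_of(p,'stud0'): u,v=k['centre']; print(k['score'],u,v,world(p,u,v,z=.012))
for k in manip.mark_of(p,'mouth'): u,v=k['centre']; print('mouth',k['score'],u,v,world(p,u,v,z=.225))
C=cloud(p,np.ones((480,640),bool)); T=C[(np.hypot(C[:,0]-.485,C[:,1]+.119)<.045)&(C[:,2]>.218)&(C[:,2]<.235)]
print(cv2.minEnclosingCircle(T[:,:2].astype(np.float32)),len(T),T.mean(0))"
```

```text
time: 18.1
tcp_pos: [0.4725, 0.2063, 0.1237]
ee_rot: [-0.007, 0.244, 0.97, -0.003]
ft_force: [-1.6, -1.2, -0.4]
grip_width: 0.996
grasp_force: 0.0
0.56 474.7 276.4 [ 0.45376257 -0.29705356  0.012     ]
0.54 477.0 285.8 [ 0.42843838 -0.30298355  0.012     ]
0.41 469.4 281.0 [ 0.4412327  -0.28224762  0.012     ]
mouth 0.69 223.3 321.6 [0.3318541  0.33582631 0.225     ]
mouth 0.56 424.5 260.0 [ 0.47837145 -0.1203521   0.225     ]
mouth 0.23 409.4 263.1 [ 0.47086874 -0.08554398  0.225     ]
((0.48504766821861267, -0.11757024377584457), 0.025687994435429573) 130 [ 0.48518143 -0.11894829  0.22494959]
```

View pics/tray.png

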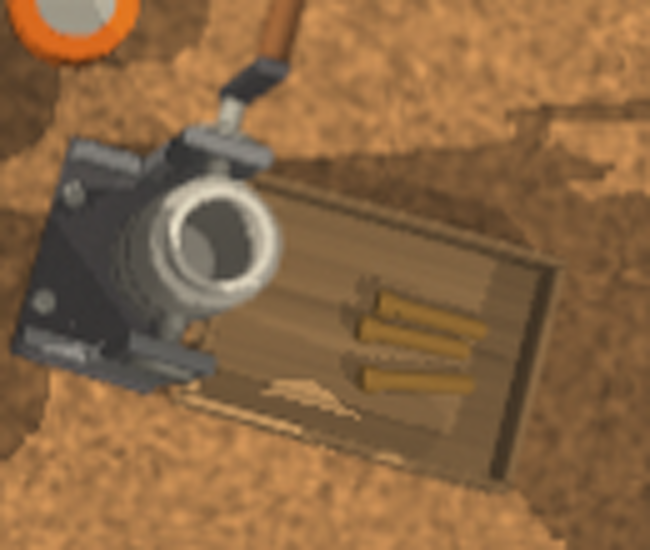

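All three studs lie in the tray (crop 430,312, 415,338 and 415,380) and the barrel is empty and upright. Picking the cap up again.

```bash
python3 -m pendant '[[[85,0,0,35,0,0,0],[85,0,0,25,0,0,0],[85,0,0,0,0,0,0],[85,0,0,0,0,0,0]]]'
```

```text
time: 18.58
tcp_pos: [0.4794, 0.2074, 0.0735]
ee_rot: [0.001, 0.244, 0.97, 0.0]
ft_force: [0.5, 0.7, 0.4]
grip_width: 0.998
grasp_force: 0.0
```

```bash
python3 -m pendant '[[[85,1,-0.5,20,0,0,0],[85,0,0,15,0,0,0],[85,0,0,12,0,0,0],[85,0,0,7,0,0,0],[85,0,0,0,0,0,0],[60,0,0,0,0,0,0],[60,0,0,0,0,0,0],[60,0,0,0,0,0,0],[60,0,0,0,0,0,0],[60,0,0,0,0,0,0],[60,0,0,0,0,0,0]]]' 45; python3 -m pendant '[[[60,0,0,-20,0,0,0],[60,0,0,-35,0,0,0],[60,0,0,-35,0,0,0],[60,0,0,-35,0,0,0],[60,0,0,-35,0,0,0],[60,0,0,-35,0,0,0],[60,0,0,-35,0,0,0],[60,0,0,-30,0,0,0],[60,0,0,0,0,0,0],[60,0,0,0,0,0,0]]]'
```

```text
time: 19.5
tcp_pos: [0.4787, 0.2075, 0.0195]
ee_rot: [0.001, 0.244, 0.97, 0.001]
ft_force: [-0.2, -0.9, 5.6]
grip_width: 0.785
grasp_force: 50.8
time: 20.33
tcp_pos: [0.478, 0.2073, 0.2799]
ee_rot: [0.002, 0.244, 0.97, 0.001]
ft_force: [-0.0, 0.1, -1.9]
grip_width: 0.782
grasp_force: 51.2
```

```bash
python3 -m pendant '[[[60,-16.1,-28.4,0,0,0,0],[60,-16.1,-28.4,0,0,0,0],[60,-16.1,-28.4,0,0,0,0],[60,-16.1,-28.4,0,0,0,0],[60,-16.1,-28.4,0,0,0,0],[60,-16.1,-28.4,0,0,0,0],[60,-16.1,-28.4,0,0,0,0],[60,-16.1,-28.4,0,0,0,0],[60,-16.1,-28.4,0,0,0,0],[60,-16.1,-28.4,0,0,0,0],[60,0,0,10,0,0,0],[60,0,0,10,0,0,0],[60,0,0,0,0,0,0],[60,0,0,0,0,0,0],[60,0,0,0,0,0,0]]]'
```

```text
time: 21.58
tcp_pos: [0.4847, -0.1179, 0.257]
ee_rot: [-0.001, 0.243, 0.97, 0.0]
ft_force: [-0.3, -0.4, -1.1]
grip_width: 0.783
grasp_force: 51.3
```

```bash
python3 -m pendant '[[[60,-0.9,-0.8,8,0,0,0],[60,0,0,8,0,0,0],[60,0,0,6,0,0,0],[60,0,0,4,0,0,0],[60,0,0,0,0,0,0],[60,0,0,0,0,0,0]]]';  python3 -m pendant '[[[60,0,0,2,0,0,0],[60,0,0,2,0,0,0],[60,0,0,2,0,0,0],[60,0,0,0,0,0,0]]]'
```

```text
time: 22.08
tcp_pos: [0.4852, -0.1202, 0.2314]
ee_rot: [-0.0, 0.244, 0.97, 0.0]
ft_force: [-0.1, -0.2, -0.8]
grip_width: 0.783
grasp_force: 51.3
time: 22.42
tcp_pos: [0.4852, -0.1203, 0.2255]
ee_rot: [-0.0, 0.244, 0.97, 0.0]
ft_force: [-0.6, -1.0, -1.7]
grip_width: 0.782
grasp_force: 51.3
```

```bash
python3 -m pendant '[[[60,0,0,2,0,0,0],[60,0,0,1.5,0,0,0],[60,0,0,1,0,0,0],[60,0,0,0,0,0,0]]]'
```

```text
time: 22.75
tcp_pos: [0.4852, -0.1203, 0.221]
ee_rot: [-0.0, 0.244, 0.97, 0.0]
ft_force: [-0.4, -0.3, -0.5]
grip_width: 0.78
grasp_force: 51.3
```

```bash
python3 -m pendant '[[[60,0,0,1,0,0,3],[60,0,0,0.3,0,0,6],[60,0,0,0.3,0,0,6],[60,0,0,0.3,0,0,6],[60,0,0,0.3,0,0,6]]]'
```

```text
time: 23.17
tcp_pos: [0.4856, -0.1204, 0.2195]
ee_rot: [0.0, 0.466, 0.885, 0.0]
ft_force: [0.4, 1.2, -0.8]
grip_width: 0.782
grasp_force: 51.3
```

```bash
python3 -m pendant '[[[60,0,0,0.27,0,0,7],[60,0,0,0.27,0,0,7],[60,0,0,0.27,0,0,7],[60,0,0,0.27,0,0,7],[60,0,0,0.27,0,0,7],[60,0,0,0.27,0,0,7],[60,0,0,0.27,0,0,7]]]'; python3 -c "
from h import *
print(manip.get_obs()['moment'],manip.get_obs()['qpos'][5])"
```

```text
time: 23.75
tcp_pos: [0.4857, -0.1205, 0.2177]
ee_rot: [0.0, 0.791, 0.612, 0.0]
ft_force: [0.1, -0.2, -0.1]
grip_width: 0.785
grasp_force: 51.3
[-0.07733338 -0.07303232 -0.05920106] -0.19221028107659868
```

```bash
python3 -m pendant '[[[60,0,0,0.27,0,0,7],[60,0,0,0.27,0,0,7],[60,0,0,0.27,0,0,7],[60,0,0,0.27,0,0,7],[60,0,0,0.27,0,0,7],[60,0,0,0.27,0,0,7],[60,0,0,0.27,0,0,7],[60,0,0,0.27,0,0,5.6]]]'; python3 -c "
from h import *
print(manip.get_obs()['moment'],manip.get_obs()['qpos'][5])"
```

```text
time: 24.42
tcp_pos: [0.4855, -0.1204, 0.2164]
ee_rot: [0.0, 0.983, 0.181, 0.0]
ft_force: [-3.2, 1.8, 4.7]
grip_width: 0.781
grasp_force: 51.7
[0.19538385 0.45062867 0.0667639 ] 0.760028249145002
```

```bash
for i in 1; do python3 -m pendant '[[[60,0,0,0.2,0,0,6],[60,0,0,0.2,0,0,6],[60,0,0,0,0,0,0]]]' | tail -3; python3 -c "
from h import *
o=manip.get_obs();print(o['moment'],o['tcp_pos'],o['qpos'][5])"; python3 -m pendant '[[[60,0,0,0.2,0,0,6],[60,0,0,0.2,0,0,6],[60,0,0,0,0,0,0]]]' 70| tail -3; python3 -c "
from h import *
o=manip.get_obs();print(o['moment'],o['tcp_pos'],o['qpos'][5])"; done
```

```text
ft_force: [-3.9, 1.2, 5.5]
grip_width: 0.782
grasp_force: 51.8
[ 0.21730465  0.49518782 -0.11713746] [ 0.48551495 -0.12025439  0.21647947] 0.9680208608311995
ft_force: [-4.2, 3.7, 6.8]
grip_width: 0.778
grasp_force: 76.1
[ 0.36205912  0.6732743  -0.19091063] [ 0.48550812 -0.12017422  0.21658751] 1.1775700128573632
```

```bash
python3 -m pendant '[[[60,0,0,0.1,0,0,6],[60,0,0,0,0,0,6],[60,0,0,0,0,0,0]]]' 90| tail -3; python3 -c "
from h import *
o=manip.get_obs();print(o['moment'],o['tcp_pos'],o['qpos'][5])"; python3 -m pendant '[[[60,0,0,0,0,0,6],[60,0,0,0,0,0,6],[60,0,0,0,0,0,0]]]' | tail -3; python3 -c "
from h import *
o=manip.get_obs();print(o['moment'],o['tcp_pos'],o['qpos'][5])"
```

```text
ft_force: [-6.4, 1.5, 8.0]
grip_width: 0.776
grasp_force: 97.5
[ 0.2560182   0.94570309 -0.71586621] [ 0.48516065 -0.12034775  0.21666663] 1.387525813708143
ft_force: [-10.0, 0.4, 9.1]
grip_width: 0.772
grasp_force: 97.6
[ 0.16086289  1.17463829 -0.61472647] [ 0.48461938 -0.12042256  0.2166483 ] 1.5958327632633407
```

Tightening torque has risen to about 0.7 N m. Release, retreat and check.

```bash
python3 -m pendant '[[[85,0,0,0,0,0,0],[85,0,0,0,0,0,0],[85,0,0,0,0,0,0],[85,0,0,0,0,0,0],[85,0,0,-20,0,0,0],[85,0,0,-35,0,0,0],[85,0,0,-35,0,0,0]]]'; python3 -m pendant '[[[85,35,0,0,0,0,0],[85,35,0,0,0,0,0],[85,35,0,0,0,0,0],[85,35,0,0,0,0,0],[85,35,0,0,0,0,0],[85,35,0,0,0,0,0],[85,0,0,0,0,0,0]]]'; python3 -c "
from h import *
for c in('top','side'):
    p=manip.read_camera(c); C=cloud(p,np.ones((480,640),bool))
    T=C[(np.hypot(C[:,0]-.485,C[:,1]+.119)<.05)&(C[:,2]>.222)&(C[:,2]<.26)]
    I=T[np.hypot(T[:,0]-.485,T[:,1]+.119)<.018]
    A=np.c_[I[:,:2]-I[:,:2].mean(0),np.ones(len(I))]
    print(c,cv2.minEnclosingCircle(T[T[:,2]>.228][:,:2].astype(np.float32)),len(I),np.median(I[:,2]),'slope',np.linalg.lstsq(A,I[:,2],rcond=None)[0])
    save(p,'end_'+c+'.png',(340,120,160,190),3)"
```

```text
time: 26.0
tcp_pos: [0.4846, -0.12, 0.3035]
ee_rot: [-0.0, 0.973, -0.232, -0.002]
ft_force: [0.8, -0.5, -0.4]
grip_width: 0.994
grasp_force: 0.0
time: 26.58
tcp_pos: [0.6763, -0.2178, 0.2998]
ee_rot: [-0.0, 0.973, -0.232, -0.001]
ft_force: [-0.9, 0.5, -0.3]
grip_width: 0.993
grasp_force: 0.0
top ((0.4888525605201721, -0.11178955435752869), 0.032949842512607574) 51 0.23740898095556076 slope [0.04274107 0.02234311 0.23777418]
side ((0.4858149290084839, -0.11679662019014359), 0.03707378730177879) 80 0.24034346729301534 slope [-0.00318746 -0.03478429  0.24037089]
```

View pics/end_side.png

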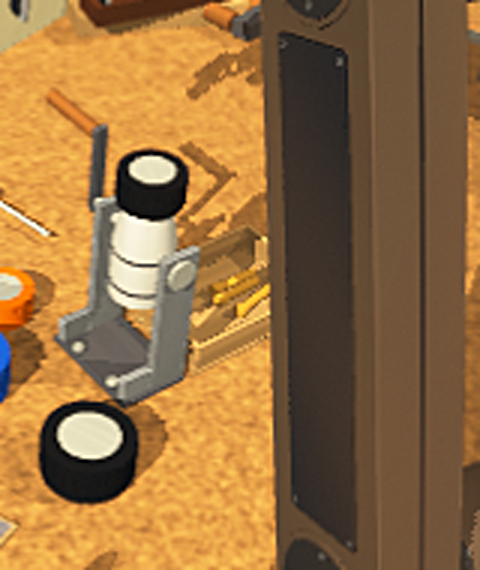

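```bash
python3 -m pendant '[[[85,0,35,0,0,0,0],[85,0,35,0,0,0,0],[85,0,35,0,0,0,0],[85,0,35,0,0,0,0],[85,0,35,0,0,0,0],[85,0,35,0,0,0,0],[85,0,35,0,0,0,0],[85,0,35,0,0,0,0],[85,0,35,0,0,0,0],[85,0,35,0,0,0,0],[85,-20,25,0,0,0,0],[85,0,0,0,0,0,0]]]'; python3 -c "
from h import *
for c in('top','top','side'):
    p=manip.read_camera(c); C=cloud(p,np.ones((480,640),bool))
    T=C[(np.hypot(C[:,0]-.482,C[:,1]+.123)<.05)&(C[:,2]>.228)&(C[:,2]<.26)]
    B=C[(np.hypot(C[:,0]-.42,C[:,1]-.045)<.03)&(C[:,2]>.03)]
    I=T[np.hypot(T[:,0]-.485,T[:,1]+.119)<.022]
    A=np.c_[I[:,:2]-I[:,:2].mean(0),np.ones(len(I))]
    print(c,np.median(T[:,2]),cv2.minEnclosingCircle(T[:,:2].astype(np.float32)),T.mean(0),len(T),'slope',np.linalg.lstsq(A,I[:,2],rcond=None)[0],'bigcap',np.median(B[:,2]))
"
```

```text
time: 27.68
tcp_pos: [0.4807, -0.5436, 0.3049]
ee_rot: [0.001, 0.972, -0.235, -0.001]
ft_force: [0.0, 0.1, 0.2]
grip_width: 0.995
grasp_force: 0.0
top 0.2374597712754158 ((0.4852677285671234, -0.12079239636659622), 0.0349765308201313) [ 0.48516595 -0.11926917  0.23745213] 709 slope [ 0.01371254 -0.00567131  0.23802743] bigcap 0.047813724823718234
top 0.23768660219683377 ((0.48539915680885315, -0.12093275785446167), 0.03501264005899429) [ 0.48510798 -0.11927427  0.23753823] 711 slope [ 0.00496686 -0.00190441  0.23810708] bigcap 0.047955166071615235
side 0.23950116212077627 ((0.48666658997535706, -0.11739283055067062), 0.03619532659649849) [ 0.48390699 -0.1129091   0.23861706] 352 slope [ 0.00701648 -0.00389937  0.24033887] bigcap 0.04959401014270691
```

The cap is at its starting height, square and centred. Its top is 12.6 mm above the measured rim against a 12 mm disc, so it is home. Handing in.

```bash
python3 -c "
from station import manip
print(manip.hand_in())"
```

```text
the job is handed in; nothing more can be done
None
```

I handed the job in at about 28 s: the three studs are in the tray, the barrel is back upright against its stop, and the cap is screwed down to within about 0.6 mm of home by the camera; the judge's verdict was not shown.

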